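# Calibrate the five-pin bias gauge with its check-weight spools

### The arm

A 7-joint arm with a two-finger parallel gripper is mounted at the origin on the work surface. World frame = base frame: x ahead of the robot, y to its left, z up, the work surface at z = 0. Lengths are in m, angles in rad, forces in N, time in s.
With the tool pointing down it reaches from about 0.425 to 0.95 m from the base axis. Payload 16.7 kg.
Tool frame: the origin (TCP) lies at the very end of the fingers, on their centre line; the grasp point (between the pads) lies 19 mm behind it; z points along the fingers, y is the line along which they close (so a half turn about z gives the same grasp; the last joint's range is limited). The gripper opens to 94 mm and grips with 3 to 60 N. Pads are 16 mm wide; open, the fingers measure 119 mm over their backs; the gripper's body (75 mm by 177 mm) begins 78 mm behind the grasp point.
Start: joints at [-0.149, 0.426, 0.074, 1.606, -0.034, 1.111, -0.067], TCP at [0.675, -0, 0.205] pointing down, gripper open.
Joint ranges: [-2.85, 2.85], [-0.5, 2.14], [-1.23, 1.37], [0.21, 2.46], [-1.02, 4.16], [0.16, 2.05], [-2.73, 2.73]. Speed limits (rad/s): [1.89, 1.89, 2.39, 2.39, 3.01, 3.01, 3.01].

### API

Orientations are given as a rotation vector (axis times angle).
In Python, from station import ctrl gives the robot as it stands. The module is installed in compiled form; this text tells all that it offers.
- The arm moves only by the tool servo_tool, never from a script. Its argument "targets" is a list that holds one entry, the list of rows, each a list of 5 numbers: the shift along the world's x, y, z in units of 30 mm (1.0 is 30 mm), then the turn about the world's z in units of 6 degrees (1.0 is 6 degrees), then the opening, from 0 (shut) to 1 (fully open). In form: [[[dx, dy, dz, roll, fingers], ...]]. A call has 1 to 12 rows; each row is the pose to reach, as a shift and turn from the pose commanded when the call began; what a row does not reach only later rows make up. A row lasts 1/12 s, in which the tool goes at most 41.7 mm and 7.16 degrees, less where a joint would pass 70% of its speed; a pose out of reach is approached as far as the arm can. A call with a gripper value outside its range is refused whole. The fingers move at their own pace and stop on an object; "force" is the grip in N (left out, the last holds). Time passes only in rows, so rows that repeat a pose let the fingers close. It gives the time, the measured TCP pose, the force, the opening and the grip force at its end, in the units of the state.
- ctrl.sense(): the state, without advancing time (a new reading comes with each control period).
- ctrl.read_camera(name): name is "scene" or "side" or "wrist"; returns (picture, depth): 384x512x3 uint8, blue, green, red; 384x512 float32, m along the optical axis (not along the pixel's ray), 0 where there is no reading.
- ctrl.camera_info(name): a dict with "K" (3x3 intrinsics, pixels), "rvec" (rotation vector, rad) and "tvec" (3), from world to camera coordinates, as OpenCV has them. Camera axes: x right, y down, z forward; pixel columns grow to the right and rows downward; lengths in m; the calibration is good to about 2 mm. A picture is of the moment at which its call begins: read the wrist's pose just before it. camera_info takes no time and is no camera call; for the wrist camera it gives the pose at the moment of the call.
- ctrl.sign_off(): hands the job in; it is judged then, once.
The state is a dict: "time": time; "joint_positions": joint angles; "qd": joint speeds; "effort": joint torques, N m; "position": TCP position; "eef_rot": TCP orientation; "force": force on the tool from outside, world axes, zero at the start; "wrist_torque": the same for the moment, N m; "finger_gap": finger opening in m; "grasp_force": force on a finger pad.
Only numpy, scipy, OpenCV 4.12 (cv2) and the standard library are available. Lean on these libraries where they do the work, as an engineer would, in place of code of your own. Each camera call takes 0.05 s, during which the arm holds its last target. There are 200 camera calls.

### The job

Calibrate the bias gauge: with its pins still empty, take the stylus and push the recessed button fully in with its tip and keep it in for two seconds to zero the gauge, then put every check-weight spool that is on the bench onto a pin of its own, upright and fully down on the load plate and let go, and push the button fully in with the stylus for two seconds once more to store the reading. Finish with the stylus standing fully home in its holder. Press the button with nothing but the stylus, and leave the bowl, the pewter disc, the straightedge and the mug where they are.

Things in the scene. Friction and masses are not known exactly. Their poses are not given: they have to be found in the camera images.
- gauge: bias gauge fixed to the bench: grey load plate 90 mm (x) by 444 mm (y) by 30 mm high, with five upright pins in a row along y, and at its +y end a console 90 by 70 mm whose top is 60 mm above the bench and holds the recessed button. Origin at the centre of the underside, z up
- pin1 (a point): foot of a steel pin, on the axis, at the top surface of the gauge's load plate (30 mm above the bench); the pin is 19 mm in diameter and rises 60 mm above this point, its top 9 mm tapered. The pins stand in a row 75 mm apart along the gauge's y
- pin2 (a point): foot of a steel pin, on the axis, at the top surface of the gauge's load plate (30 mm above the bench); the pin is 19 mm in diameter and rises 60 mm above this point, its top 9 mm tapered. The pins stand in a row 75 mm apart along the gauge's y
- pin3 (a point): foot of a steel pin, on the axis, at the top surface of the gauge's load plate (30 mm above the bench); the pin is 19 mm in diameter and rises 60 mm above this point, its top 9 mm tapered. The pins stand in a row 75 mm apart along the gauge's y
- pin4 (a point): foot of a steel pin, on the axis, at the top surface of the gauge's load plate (30 mm above the bench); the pin is 19 mm in diameter and rises 60 mm above this point, its top 9 mm tapered. The pins stand in a row 75 mm apart along the gauge's y
- pin5 (a point): foot of a steel pin, on the axis, at the top surface of the gauge's load plate (30 mm above the bench); the pin is 19 mm in diameter and rises 60 mm above this point, its top 9 mm tapered. The pins stand in a row 75 mm apart along the gauge's y
- button_top (a point): centre of the top face of the white spring button (19 mm in diameter), which lies 12 mm below the console's top, at the bottom of a round 24 mm well; full travel 7 mm straight down, full force about 5 N
- button (a joint): button travel in m: 0 out, 0.007 fully pressed; it springs back
- spool1: steel check-weight spool, about 0.3 kg: two flanges 56 mm in diameter and 12 mm thick on a 40 mm hub, 50 mm tall, with a straight 25 mm hole right through along its axis; the same either way up. Origin at its very centre (25 mm above what it stands on), z along the axis. All spools are alike; 3 to 5 of the five are present
- spool2: steel check-weight spool, about 0.3 kg: two flanges 56 mm in diameter and 12 mm thick on a 40 mm hub, 50 mm tall, with a straight 25 mm hole right through along its axis; the same either way up. Origin at its very centre (25 mm above what it stands on), z along the axis. All spools are alike; 3 to 5 of the five are present
- spool3: steel check-weight spool, about 0.3 kg: two flanges 56 mm in diameter and 12 mm thick on a 40 mm hub, 50 mm tall, with a straight 25 mm hole right through along its axis; the same either way up. Origin at its very centre (25 mm above what it stands on), z along the axis. All spools are alike; 3 to 5 of the five are present
- spool4: steel check-weight spool, about 0.3 kg: two flanges 56 mm in diameter and 12 mm thick on a 40 mm hub, 50 mm tall, with a straight 25 mm hole right through along its axis; the same either way up. Origin at its very centre (25 mm above what it stands on), z along the axis. All spools are alike; 3 to 5 of the five are present
- spool5: steel check-weight spool, about 0.3 kg: two flanges 56 mm in diameter and 12 mm thick on a 40 mm hub, 50 mm tall, with a straight 25 mm hole right through along its axis; the same either way up. Origin at its very centre (25 mm above what it stands on), z along the axis. All spools are alike; 3 to 5 of the five are present
- stylus: stylus standing in its holder: a steel tip 10 mm in diameter and 45 mm long below a black handle 24 by 24 mm square and 70 mm long (115 mm in all, 80 g). Origin at the end of the tip, z along the stylus towards the handle, x and y square to the handle's faces
- holder: fixed wooden block 70 by 70 mm, 60 mm high, with an upright 16 mm hole right through its centre, widened by 3 mm at the mouth; the stylus's tip hangs in it with the handle's lower end resting on the block, so the tip's end is 15 mm above the bench. Origin at the centre of the underside, z up
- disc: bystander: pewter reference disc without a hole, 80 mm in diameter, 16 mm thick, lying flat among the spools. Origin at the centre of the underside
- bowl: bystander: blue composition bowl, 124 mm across, on its round stand at the right of the bench; its top is about 137 mm above the bench. Origin at the centre of its underside
- straightedge: bystander: steel straightedge 400 by 35 by 6 mm lying beyond the gauge. Origin at the centre of the underside, length along y
- mug: bystander: white mug, 82 mm across, 95 mm tall, at the left of the bench. Origin at the centre of the underside
Not all that is in view belongs to the job. What is shaped like the spool3 but orange is not meant.

How it is judged:
On the way, in this order (a step that is already met when the one before it is completed fails the run):
1. the stylus pushes the button in by more than 5 mm while no spool touches the gauge (value of joint button above 0.005 m and contact force between stylus and button above 0.5 N and contact force between each of spool1, spool2, spool3, spool4, spool5 and gauge below 0.3 N), for 1.5 s.
2. every spool present is fully down on a pin and let go, with the button out ((horizontal distance between spool1 and pin1 below 0.006 m or horizontal distance between spool1 and pin2 below 0.006 m or horizontal distance between spool1 and pin3 below 0.006 m or horizontal distance between spool1 and pin4 below 0.006 m or horizontal distance between spool1 and pin5 below 0.006 m) and z of each of spool1, spool2, spool3, spool4, spool5 in the frame of gauge below 0.059 m and angle between the z axis of each of spool1, spool2, spool3, spool4, spool5 and the z axis of gauge, either way round below 0.15 rad and (horizontal distance between spool2 and pin1 below 0.006 m or horizontal distance between spool2 and pin2 below 0.006 m or horizontal distance between spool2 and pin3 below 0.006 m or horizontal distance between spool2 and pin4 below 0.006 m or horizontal distance between spool2 and pin5 below 0.006 m) and (horizontal distance between spool3 and pin1 below 0.006 m or horizontal distance between spool3 and pin2 below 0.006 m or horizontal distance between spool3 and pin3 below 0.006 m or horizontal distance between spool3 and pin4 below 0.006 m or horizontal distance between spool3 and pin5 below 0.006 m) and (horizontal distance between spool4 and pin1 below 0.006 m or horizontal distance between spool4 and pin2 below 0.006 m or horizontal distance between spool4 and pin3 below 0.006 m or horizontal distance between spool4 and pin4 below 0.006 m or horizontal distance between spool4 and pin5 below 0.006 m) and (horizontal distance between spool5 and pin1 below 0.006 m or horizontal distance between spool5 and pin2 below 0.006 m or horizontal distance between spool5 and pin3 below 0.006 m or horizontal distance between spool5 and pin4 below 0.006 m or horizontal distance between spool5 and pin5 below 0.006 m) and contact force between each of spool1, spool2, spool3, spool4, spool5 and the fingers below 0.1 N and value of joint button below 0.002 m), for 0.2 s.
3. the stylus pushes the button in by more than 5 mm again, with every spool seated (value of joint button above 0.005 m and contact force between stylus and button above 0.5 N and (horizontal distance between spool1 and pin1 below 0.006 m or horizontal distance between spool1 and pin2 below 0.006 m or horizontal distance between spool1 and pin3 below 0.006 m or horizontal distance between spool1 and pin4 below 0.006 m or horizontal distance between spool1 and pin5 below 0.006 m) and z of each of spool1, spool2, spool3, spool4, spool5 in the frame of gauge below 0.059 m and angle between the z axis of each of spool1, spool2, spool3, spool4, spool5 and the z axis of gauge, either way round below 0.15 rad and (horizontal distance between spool2 and pin1 below 0.006 m or horizontal distance between spool2 and pin2 below 0.006 m or horizontal distance between spool2 and pin3 below 0.006 m or horizontal distance between spool2 and pin4 below 0.006 m or horizontal distance between spool2 and pin5 below 0.006 m) and (horizontal distance between spool3 and pin1 below 0.006 m or horizontal distance between spool3 and pin2 below 0.006 m or horizontal distance between spool3 and pin3 below 0.006 m or horizontal distance between spool3 and pin4 below 0.006 m or horizontal distance between spool3 and pin5 below 0.006 m) and (horizontal distance between spool4 and pin1 below 0.006 m or horizontal distance between spool4 and pin2 below 0.006 m or horizontal distance between spool4 and pin3 below 0.006 m or horizontal distance between spool4 and pin4 below 0.006 m or horizontal distance between spool4 and pin5 below 0.006 m) and (horizontal distance between spool5 and pin1 below 0.006 m or horizontal distance between spool5 and pin2 below 0.006 m or horizontal distance between spool5 and pin3 below 0.006 m or horizontal distance between spool5 and pin4 below 0.006 m or horizontal distance between spool5 and pin5 below 0.006 m)), for 1.5 s.
At the end, for the whole second after the job is handed in: Every spool present is on a pin (axis within 6 mm, underside within 4 mm of the plate, upright within 0.15 rad); the stylus stands in its holder (within 7 mm of the hole axis, tip under 19 mm above the block's foot, upright within 0.1 rad); button out, stylus at rest ((horizontal distance between spool1 and pin1 below 0.006 m or horizontal distance between spool1 and pin2 below 0.006 m or horizontal distance between spool1 and pin3 below 0.006 m or horizontal distance between spool1 and pin4 below 0.006 m or horizontal distance between spool1 and pin5 below 0.006 m) and z of each of spool1, spool2, spool3, spool4, spool5 in the frame of gauge below 0.059 m and angle between the z axis of each of spool1, spool2, spool3, spool4, spool5 and the z axis of gauge, either way round below 0.15 rad and (horizontal distance between spool2 and pin1 below 0.006 m or horizontal distance between spool2 and pin2 below 0.006 m or horizontal distance between spool2 and pin3 below 0.006 m or horizontal distance between spool2 and pin4 below 0.006 m or horizontal distance between spool2 and pin5 below 0.006 m) and (horizontal distance between spool3 and pin1 below 0.006 m or horizontal distance between spool3 and pin2 below 0.006 m or horizontal distance between spool3 and pin3 below 0.006 m or horizontal distance between spool3 and pin4 below 0.006 m or horizontal distance between spool3 and pin5 below 0.006 m) and (horizontal distance between spool4 and pin1 below 0.006 m or horizontal distance between spool4 and pin2 below 0.006 m or horizontal distance between spool4 and pin3 below 0.006 m or horizontal distance between spool4 and pin4 below 0.006 m or horizontal distance between spool4 and pin5 below 0.006 m) and (horizontal distance between spool5 and pin1 below 0.006 m or horizontal distance between spool5 and pin2 below 0.006 m or horizontal distance between spool5 and pin3 below 0.006 m or horizontal distance between spool5 and pin4 below 0.006 m or horizontal distance between spool5 and pin5 below 0.006 m) and horizontal distance between stylus and holder below 0.007 m and z of stylus in the frame of holder below 0.019 m and angle between stylus's own z axis and vertical below 0.1 rad and value of joint button below 0.002 m and linear speed of stylus below 0.02 m/s); the robot touches nothing.
It fails at once if the button is touched by the robot or by a spool (contact force between any of the fingers, the arm, spool1, spool2, spool3, spool4, spool5 and button above 0.5 N).
It fails at once if the bowl, disc, straightedge or mug is moved by more than 40 mm (distance of any of bowl, disc, straightedge, mug from where it was at the start of the episode above 0.04 m).
Of spool1, spool2, spool3, spool4, spool5 only 3 to 5 are there at a start; the rules pass over those that are not, and their reading is None.
At some moment in a run one of spool1, spool2, spool3, spool4, spool5 may be knocked a few centimetres aside while the robot is not near it.
It also fails if it takes over 210 s, if anything falls off the work surface, if the arm or the gripper's body presses on something with over 40 N, if the wrist force passes 120 N, or if a joint passes its speed limit or range.

## Working session

There is one attempt and no reset: what is moved stays moved. The work goes in short steps, Python scripts to look and compute and a tool call to move; the robot and the scene stay as the last step left them, time stands still between calls to the robot, and variables do not carry over. Pictures are saved under pics/ and viewed, at most 14 in all, crops included, and the job is handed in when it is done.

Besides the shell and the picture viewer there is one more tool, called as name(argument=value, ...) on one line, values as JSON. servo_tool: Moves the arm, as the interface text tells. Its arguments: {"type":"object","properties":{"targets":{"type":"array","items":{"type":"array","items":{"type":"array","items":{"type":"number"}}}},"force":{"type":"number"}},"required":["targets"]}

```bash
mkdir -p pics
cat > h.py <<'E'
import numpy as np, cv2
from station import ctrl
def cam(n):
    i=ctrl.camera_info(n); im,d=ctrl.read_camera(n)
    R=cv2.Rodrigues(np.array(i["rvec"],float))[0]; return im,d,np.array(i["K"]),R,np.array(i["tvec"]).ravel()
def ray(uv,z,K,R,t):
    uv=np.atleast_2d(uv).astype(float); r=np.c_[uv,np.ones(len(uv))]@np.linalg.inv(K).T@R; c=-R.T@t
    return c+r*((z-c[2])/r[:,2])[:,None]
def cloud(d,K,R,t):
    v,u=np.indices(d.shape); p=np.stack([u,v,np.ones_like(u)],-1)@np.linalg.inv(K).T*d[...,None]
    return (p-t)@R
E
python3 - <<'E'
from h import *
for n in("scene","side","wrist"):
    im,d,K,R,t=cam(n); cv2.imwrite(f"pics/{n}0.png",im); np.savez(f"{n}0.npz",im=im,d=d,K=K,R=R,t=t); print(n,K[0,0],-R.T@t,R[2])
print(ctrl.sense())
E
```

```text
scene 442.1223487650857 [1.30202782 0.74525538 0.67506087] [-0.58048746 -0.62687315 -0.51967716]
side 493.13549429832005 [0.48533339 1.23227269 1.07210365] [ 0.08855668 -0.76799929 -0.63429868]
wrist 335.5888340603971 [0.67587515 0.07091824 0.38499314] [-8.65611340e-04 -2.42889763e-01 -9.70053511e-01]
{'time': 0.15, 'joint_positions': array([-0.14949502,  0.4265886 ,  0.07385068,  1.60641952, -0.034125  ,
        1.11079444, -0.06709052]), 'qd': array([ 0.00030376, -0.00298034,  0.00082922, -0.00120867, -0.00207302,
       -0.00019548, -0.0001237 ]), 'effort': array([ 3.71428541e-03, -9.36296225e+01,  3.66915867e+00, -4.54431260e+01,
       -4.87569754e-02,  1.79132586e-02,  2.30669798e-05]), 'position': array([ 6.74680644e-01, -1.32573808e-05,  2.04953992e-01]), 'eef_rot': array([-2.22101966e+00, -2.22094782e+00,  1.09544401e-03]), 'force': array([-1.20694257,  0.07973181,  0.05650393]), 'wrist_torque': array([0.01981253, 0.0302827 , 0.03073096]), 'grasp_force': 0.0, 'finger_gap': 0.09379412140381291}
```

View pics/scene0.png

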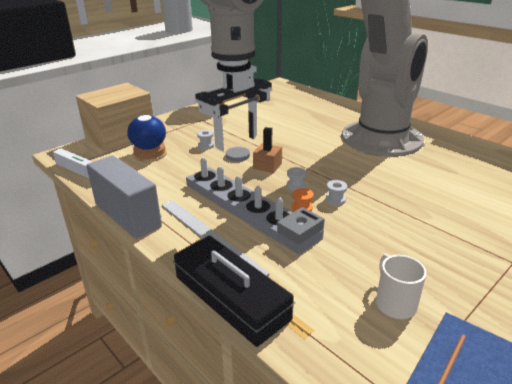

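View pics/side0.png

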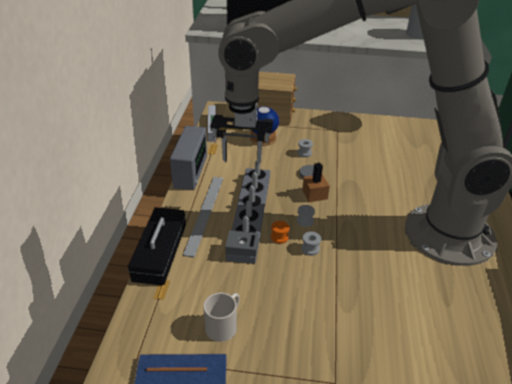

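The scene view shows the gauge (pins around (205,170)-(280,212), console at (300,225)) and the holder with stylus at (268,152). There are grey spools at (205,140), (296,178) and (337,192), an orange decoy at (303,200), and the disc at (237,154). The side view agrees, with spools at (305,148), (307,215) and (312,243). Next I'll make an orthographic map from depth.

```bash
cat > map.py <<'E'
from h import *
import sys
def ortho(names,s=1000,x0=.35,y0=-.45,x1=.95,y1=.45,zmax=.25):
    # rows: x decreasing downward ; cols: y decreasing to the right
    H=np.zeros((int((x1-x0)*s),int((y1-y0)*s)),np.float32);C=np.zeros(H.shape+(3,),np.uint8)
    for im,d,K,R,t in names:
        P=cloud(d,K,R,t);m=(d>0)&(P[...,2]<zmax)&(P[...,0]>x0)&(P[...,0]<x1)&(P[...,1]>y0)&(P[...,1]<y1)
        p=P[m];c=im[m];o=np.argsort(p[:,2]);p=p[o];c=c[o]
        r=((x1-p[:,0])*s).astype(int).clip(0,H.shape[0]-1);q=((y1-p[:,1])*s).astype(int).clip(0,H.shape[1]-1)
        for dr in(0,1):
            for dq in (0,1):
                rr=(r+dr).clip(0,H.shape[0]-1);qq=(q+dq).clip(0,H.shape[1]-1)
                k=p[:,2]>=H[rr,qq]-.003
                H[rr[k],qq[k]]=p[k,2];C[rr[k],qq[k]]=c[k]
    return H,C
E
python3 - <<'E'
from map import *
L=[]
for n in("scene","side","wrist"):
    z=np.load(n+"0.npz");L.append([z[k] for k in("im","d","K","R","t")])
H,C=ortho(L,s=800)
cv2.imwrite("pics/ortho0.png",C)
# bench check + connected components above bench
for l in L:
    P=cloud(l[1],*l[2:]);m=(l[1]>0)&(abs(P[...,2])<.01);print("bench z",np.median(P[m][:,2]))
m=((H>.008)&(H<.2)).astype(np.uint8);m=cv2.morphologyEx(m,cv2.MORPH_CLOSE,np.ones((5,5)))
n,lab,st,ce=cv2.connectedComponentsWithStats(m)
for i in range(1,n):
    if st[i,4]>200:
        hh=H[lab==i];print([round(.95-st[i,1]/800,3),round(.95-(st[i,1]+st[i,3])/800,3)],[round(.45-st[i,0]/800,3),round(.45-(st[i,0]+st[i,2])/800,3)],st[i,4],np.percentile(hh,[50,98]).round(3),C[lab==i].mean(0).round())
E
```

```text
bench z 0.0029284110835384063
bench z -0.0008637167302217253
bench z 0.0008768214544345996
[np.float64(0.942), np.float64(0.836)] [np.float64(0.364), np.float64(0.089)] 17643 [0.071 0.096] [36. 34. 35.]
[np.float64(0.938), np.float64(0.846)] [np.float64(-0.079), np.float64(-0.312)] 12090 [0.128 0.134] [89. 86. 85.]
[np.float64(0.874), np.float64(0.844)] [np.float64(-0.399), np.float64(-0.436)] 257 [0.011 0.048] [65. 65. 65.]
[np.float64(0.816), np.float64(0.774)] [np.float64(0.228), np.float64(0.014)] 2658 [0.007 0.011] [141. 140. 139.]
[np.float64(0.81), np.float64(0.77)] [np.float64(0.029), np.float64(-0.143)] 2047 [0.007 0.012] [157. 156. 155.]
[np.float64(0.805), np.float64(0.769)] [np.float64(-0.145), np.float64(-0.175)] 424 [0.007 0.011] [143. 145. 145.]
[np.float64(0.719), np.float64(0.6)] [np.float64(-0.401), np.float64(-0.45)] 2629 [0.101 0.133] [87. 54. 44.]
[np.float64(0.698), np.float64(0.619)] [np.float64(0.45), np.float64(0.395)] 742 [0.089 0.099] [143. 152. 158.]
[np.float64(0.695), np.float64(0.594)] [np.float64(0.235), np.float64(-0.222)] 25963 [0.031 0.087] [92. 90. 90.]
[np.float64(0.569), np.float64(0.509)] [np.float64(0.139), np.float64(0.073)] 1662 [0.051 0.055] [ 33. 108. 177.]
[np.float64(0.519), np.float64(0.457)] [np.float64(-0.35), np.float64(-0.414)] 1548 [0.036 0.055] [94. 96. 97.]
[np.float64(0.501), np.float64(0.415)] [np.float64(-0.209), np.float64(-0.294)] 3179 [0.014 0.021] [74. 74. 74.]
[np.float64(0.494), np.float64(0.432)] [np.float64(0.045), np.float64(-0.02)] 1676 [0.051 0.054] [111. 111. 111.]
[np.float64(0.484), np.float64(0.39)] [np.float64(-0.084), np.float64(-0.18)] 3232 [0.056 0.133] [40. 57. 78.]
[np.float64(0.471), np.float64(0.408)] [np.float64(0.172), np.float64(0.11)] 1679 [0.051 0.055] [151. 151. 150.]
```

View pics/ortho0.png

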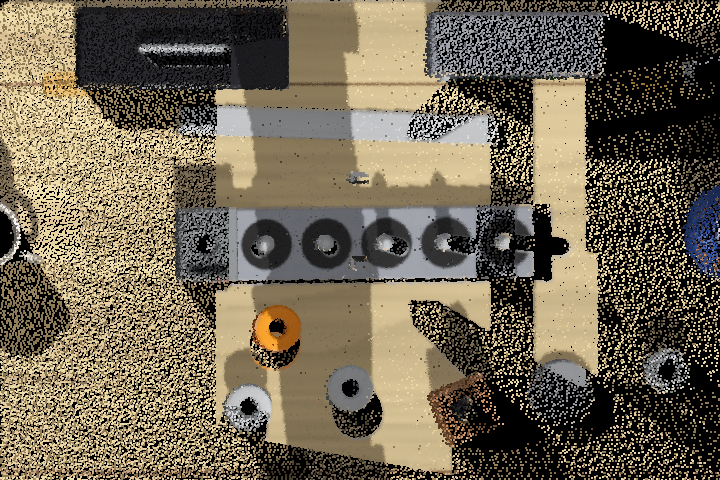

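View pics/wrist0.png

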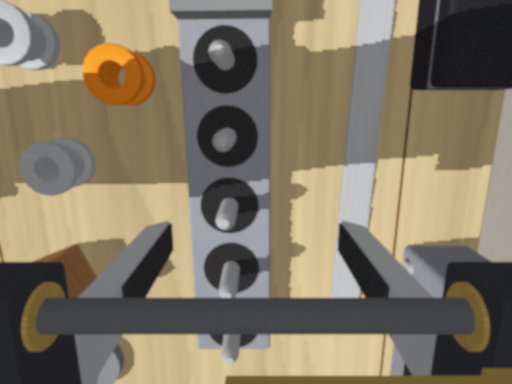

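The ortho view (800 px/m) shows three grey spools at about (0.440,0.141), (0.463,0.012) and (0.488,-0.382). The orange decoy is at (0.539,0.106), the holder at (0.437,-0.132), and the gauge lies along y at x≈0.645. The wrist view has +y up, with four pins visible at (222,55) to (230,280). I'll move over the holder for a closer look at the stylus.

servo_tool(targets=[[[-1,-0.8,0,0,1],[-2.3,-2,0.5,0,1],[-3.6,-3,1,0,1],[-4.8,-4,1,0,1],[-6,-5,1,0,1],[-7,-6,1,0,1],[-7.9,-6.7,1,0,1],[-7.9,-6.7,1,0,1],[-7.9,-6.7,1,0,1],[-7.9,-6.7,1,0,1]]])

```text
time: 0.98
position: [0.4371, -0.202, 0.2358]
eef_rot: [2.224, 2.218, 0.001]
force: [0.6, -0.6, -0.4]
finger_gap: 0.0939
grasp_force: 0.0
```

Run:
```python
from map import *
L={n:cam(n) for n in("scene","side","wrist")}
s=ctrl.sense();print(s["time"],s["position"],s["eef_rot"])
im,d,K,R,t=L["wrist"];cv2.imwrite("pics/w1.png",im)
print("tcp px",(lambda q:q[:2]/q[2])(K@(R@s["position"]+t)))
P=cloud(d,K,R,t)
# handle top
m=(d>0)&(abs(P[...,2]-.13)<.006)&(np.hypot(P[...,0]-.437,P[...,1]+.132)<.05)
q=P[m];print("handle",len(q),q.mean(0),cv2.minAreaRect(q[:,:2].astype(np.float32)*1000))
m=(d>0)&(abs(P[...,2]-.06)<.005)&(np.hypot(P[...,0]-.437,P[...,1]+.132)<.07)
q=P[m];print("block",len(q),q.mean(0),cv2.minAreaRect(q[:,:2].astype(np.float32)*1000))
# gauge from scene+side, circles of spools
H,C=ortho(list(L.values()),s=800);cv2.imwrite("pics/ortho1.png",C)
for n in L:
    im,d,K,R,t=L[n];P=cloud(d,K,R,t);m=(d>0)&(abs(P[...,2]-.050)<.005)&(P[...,0]<.6)&(P[...,0]>.3)&(abs(P[...,1])<.5)
    k,lab,st,ce=cv2.connectedComponentsWithStats(m.astype(np.uint8))
    for i in range(1,k):
        if st[i,4]>40:
            q=P[lab==i]; c,r=cv2.minEnclosingCircle(q[:,:2].astype(np.float32)*1000);print(n,np.round(c),round(r,1),st[i,4],im[lab==i].mean(0).round())
    m=(d>0)&(abs(P[...,2]-.060)<.003)&(abs(P[...,0]-.645)<.06)&(abs(P[...,1]-.2)<.06)
    q=P[m]
    if len(q)>50: print(n,"console",len(q),cv2.minAreaRect(q[:,:2].astype(np.float32)*1000),np.median(q[:,2]))
    m=(d>0)&(abs(P[...,2]-.030)<.004)&(abs(P[...,0]-.645)<.06)&(abs(P[...,1]-0)<.26)
    q=P[m]
    if len(q)>50: print(n,"plate",len(q),cv2.minAreaRect(q[:,:2].astype(np.float32)*1000),np.median(q[:,2]))
```

```text
1.1333 [ 0.4387203  -0.20025909  0.2353894 ] [-2.21994070e+00 -2.22277706e+00 -8.11754991e-05]
tcp px [253.37183723 236.27471586]
handle 841 [ 0.43852369 -0.13322712  0.13069468] ((438.4618835449219, -133.42247009277344), (23.907604217529297, 24.047101974487305), 33.24784851074219)
block 3900 [ 0.43865261 -0.13208884  0.06080769] ((438.62847900390625, -133.32952880859375), (70.16062927246094, 70.16129302978516), 22.784242630004883)
scene [ 486. -384.] 30.9 114 [174. 176. 178.]
scene [ 440. -130.] 46.5 80 [ 59.  83. 114.]
scene [464.  12.] 30.6 165 [116. 117. 119.]
scene [441. 142.] 29.8 185 [180. 178. 177.]
scene [538. 103.] 29.9 212 [ 64. 113. 190.]
scene console 452 ((643.3002319335938, 190.32545471191406), (72.13253021240234, 93.5309066772461), 89.83370971679688) 0.061884810614963794
scene plate 1647 ((646.3389892578125, 6.0676116943359375), (92.8666763305664, 446.102294921875), 0.1312466710805893) 0.032565248618970435
side [ 488. -385.] 31.3 77 [114. 115. 113.]
side [ 439. -128.] 47.8 71 [32. 53. 78.]
side [467.  15.] 30.5 128 [68. 70. 69.]
side [540. 106.] 29.5 153 [ 18.  68. 137.]
side [441. 143.] 30.9 163 [119. 119. 117.]
side console 392 ((644.441650390625, 193.37718200683594), (90.02362823486328, 75.88500213623047), 0.32173386216163635) 0.0594242282029348
side plate 1261 ((646.1281127929688, 9.067718505859375), (90.08192443847656, 445.3551330566406), 0.770233154296875) 0.02931220479521403
wrist [ 488. -405.] 20.9 191 [138. 138. 138.]
wrist plate 12969 ((648.0547485351562, -117.17936706542969), (90.98333740234375, 196.455810546875), 0.46838507056236267) 0.03104256130322084
```

View pics/w1.png

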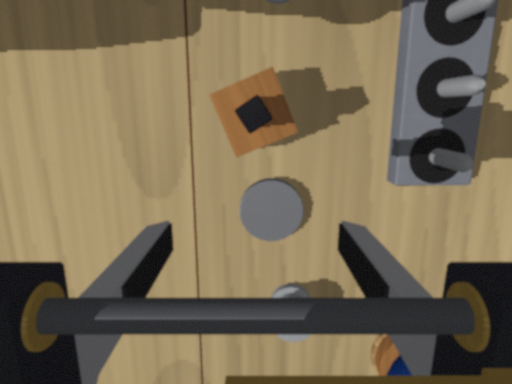

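The wrist view shows the stylus handle top at (254,114), rotated about 33° CCW on the block. The disc is at (272,210) and spool C at (290,310). The handle and block centres agree at (0.4385,-0.1334), so I'll go and grasp the stylus.

servo_tool(targets=[[[0,0.8,0,1.1,1],[0,1.6,0,2.2,1],[0,2.25,0,3.3,1],[0,2.25,0,4.4,1],[0,2.25,-0.5,5.54,1],[0,2.25,-1.4,5.54,1],[0,2.25,-2.4,5.54,1],[0,2.25,-3.4,5.54,1],[0,2.25,-4.4,5.54,1],[0,2.25,-5.15,5.54,1],[0,2.25,-5.15,5.54,1],[0,2.25,-5.15,5.54,1]]], force=30)

```text
time: 2.13
position: [0.4377, -0.1328, 0.0804]
eef_rot: [-1.49, -2.763, 0.002]
force: [0.1, 0.4, 0.4]
finger_gap: 0.0935
grasp_force: 0.0
```

servo_tool(targets=[[[0,0,0,0,0.6],[0,0,0,0,0.2],[0,0,0,0,0],[0,0,0,0,0],[0,0,0,0,0],[0,0,0,0,0],[0,0,0,0,0],[0,0,0,0,0]]], force=30)

```text
time: 2.8
position: [0.438, -0.1335, 0.081]
eef_rot: [1.493, 2.764, 0.0]
force: [-0.8, -0.3, -2.0]
finger_gap: 0.0439
grasp_force: 0.0
```

servo_tool(targets=[[[0,0,0,0,0],[0,0,0,0,0],[0,0,0,0,0],[0,0,0,0,0],[0,0,0,0,0],[0,0,0,0,0]]])

```text
time: 3.3
position: [0.4379, -0.1335, 0.0809]
eef_rot: [-1.493, -2.764, 0.0]
force: [0.5, -0.2, 0.3]
finger_gap: 0.0239
grasp_force: 30.0
```

servo_tool(targets=[[[0,0,0.5,0,0],[0,0,1.2,0,0],[0,0,2.0,0,0],[0,0,3.0,0,0],[0,0,3.6,0,0],[0,0,3.6,0,0]]])

```text
time: 3.8
position: [0.4397, -0.1339, 0.1925]
eef_rot: [1.491, 2.76, 0.003]
force: [0.5, -0.8, -0.6]
finger_gap: 0.0237
grasp_force: 30.0
```

Run:
```python
from h import *
s=ctrl.sense();print(s["time"],s["position"],s["eef_rot"],s["grasp_force"],s["finger_gap"],s["force"])
im,d,K,R,t=cam("scene");q=K@(R@s["position"]+t);u,v=(q[:2]/q[2]).astype(int);print(u,v)
a=cv2.resize(im[max(v-60,0):v+90,u-90:u+90],None,fx=3,fy=3)
im,d,K,R,t=cam("side");q=K@(R@s["position"]+t);u,v=(q[:2]/q[2]).astype(int)
b=cv2.resize(im[v-60:v+90,u-50:u+60],None,fx=3,fy=3);h=min(len(a),len(b))
cv2.imwrite("pics/grab.png",cv2.resize(np.hstack([a[:h],b[:h]]),None,fx=.9,fy=.9))
```

```text
3.8 [ 0.4397395  -0.13385789  0.19245586] [1.49119254 2.75961586 0.00305904] 29.99979257583618 0.02373939663425048 [ 0.50507041 -0.84510089 -0.56577612]
266 109
```

View pics/grab.png

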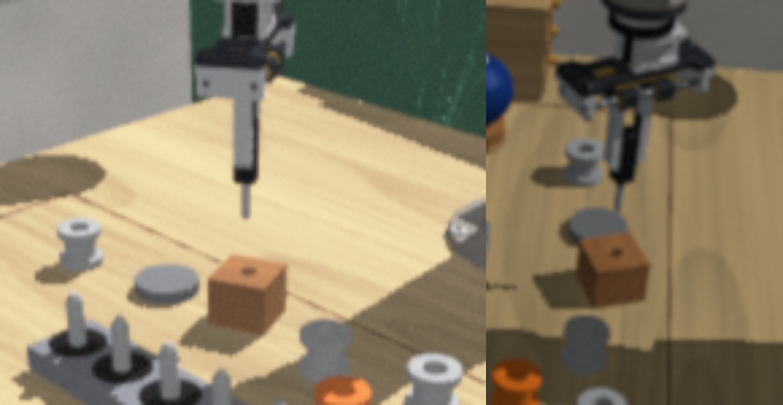

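The stylus is held upright, with its tip at (245,215) in the left crop, and the holder is empty. I'll move near the console and measure the button well with the wrist camera.

servo_tool(targets=[[[0.9,1,0.7,0,0],[1.8,2,0.9,0,0],[2.7,3,0.9,0,0],[3.6,4,0.9,0,0],[4.5,5,0.9,0,0],[5.4,6,0.9,0,0],[6.3,7,0.9,0,0],[7.2,7.8,0.9,0,0],[7.7,8.2,0.9,0,0],[7.7,8.4,0.9,0,0],[7.7,8.4,0.9,0,0],[7.7,8.4,0.9,0,0]]])

```text
time: 4.9
position: [0.668, 0.118, 0.2145]
eef_rot: [-1.492, -2.763, 0.003]
force: [0.2, -0.6, -1.9]
finger_gap: 0.0239
grasp_force: 30.0
```

Run:
```python
from h import *
s=ctrl.sense();print(s["time"],s["position"])
im,d,K,R,t=cam("wrist");cv2.imwrite("pics/w2.png",im);np.savez("w2.npz",im=im,d=d,K=K,R=R,t=t)
P=cloud(d,K,R,t)
for z,y0,y1 in((.060,.14,.26),(.03,-.26,.165)):
    m=(d>0)&(abs(P[...,2]-z)<.004)&(abs(P[...,0]-.645)<.07)&(P[...,1]>y0)&(P[...,1]<y1);q=P[m];print(z,len(q),np.median(q[:,2]),cv2.minAreaRect(q[:,:2].astype(np.float32)*1000))
m=(d>0)&(P[...,2]<.053)&(P[...,2]>.035)&(np.hypot(P[...,0]-.646,P[...,1]-.194)<.025);q=P[m];print("well",len(q),np.median(q,0),q[:,:2].min(0),q[:,:2].max(0))
g=im[m];print(g.mean(0))
```

```text
4.9 [0.66800655 0.11795589 0.21448943]
0.06 6521 0.06085491252777161 ((644.9853515625, 190.63951110839844), (90.25935363769531, 70.0840835571289), 0.7105356454849243)
0.03 9642 0.03100689965878243 ((647.4276733398438, -31.456268310546875), (90.05866241455078, 370.36712646484375), 0.6195042133331299)
well 340 [0.64549308 0.19133835 0.0488285 ] [0.63458913 0.18031605] [0.65696306 0.20265871]
[204.94705882 202.98823529 204.62647059]
```

View pics/w2.png

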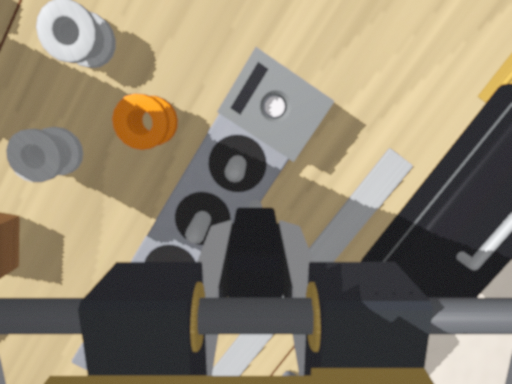

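The wrist view shows the button at (273,104) in its console, with the pins below it. Button is at (0.6455,0.1914), matching the console centre (0.645,0.1906) and the expected height. I'll position over it and start down.

servo_tool(targets=[[[-0.4,0.9,0,0,0],[-0.78,1.8,0,0,0],[-0.78,2.43,0,0,0],[-0.78,2.43,0,0,0],[-0.78,2.43,-0.8,0,0],[-0.78,2.43,-1.6,0,0],[-0.78,2.43,-2.4,0,0],[-0.78,2.43,-2.9,0,0],[-0.78,2.43,-3.2,0,0],[-0.78,2.43,-3.4,0,0],[-0.78,2.43,-3.4,0,0]]], force=50)

```text
time: 5.87
position: [0.6453, 0.1903, 0.1135]
eef_rot: [-1.494, -2.763, 0.001]
force: [0.2, -0.2, 1.4]
finger_gap: 0.0236
grasp_force: 50.0
```

servo_tool(targets=[[[0,0,-0.1,0,0],[0,0,-0.2,0,0],[0,0,-0.25,0,0],[0,0,-0.25,0,0],[0,0,-0.25,0,0]]])

```text
time: 6.28
position: [0.6462, 0.1913, 0.1071]
eef_rot: [1.493, 2.763, 0.001]
force: [1.0, -2.3, 3.7]
finger_gap: 0.0237
grasp_force: 50.0
```

servo_tool(targets=[[[0,0,-0.05,0,0],[0,0,-0.1,0,0],[0,0,-0.1,0,0],[0,0,-0.1,0,0]]])

```text
time: 6.62
position: [0.6465, 0.1914, 0.1061]
eef_rot: [1.493, 2.762, 0.002]
force: [-6.1, -4.9, 29.9]
finger_gap: 0.0237
grasp_force: 50.0
```

servo_tool(targets=[[[0,0,0,0,0],[0,0,0,0,0],[0,0,0,0,0],[0,0,0,0,0],[0,0,0,0,0],[0,0,0,0,0],[0,0,0,0,0],[0,0,0,0,0],[0,0,0,0,0],[0,0,0,0,0],[0,0,0,0,0],[0,0,0,0,0]]])

```text
time: 7.62
position: [0.6465, 0.1913, 0.1061]
eef_rot: [1.493, 2.762, 0.002]
force: [-6.3, -4.7, 29.8]
finger_gap: 0.0238
grasp_force: 50.0
```

servo_tool(targets=[[[0,0,0,0,0],[0,0,0,0,0],[0,0,0,0,0],[0,0,0,0,0],[0,0,0,0,0],[0,0,0,0,0],[0,0,0,0,0],[0,0,0,0,0],[0,0,0,0,0],[0,0,0,0,0],[0,0,0,0,0],[0,0,0,0,0]]])

```text
time: 8.62
position: [0.6465, 0.1914, 0.1061]
eef_rot: [1.493, 2.762, 0.002]
force: [-6.7, -5.0, 29.9]
finger_gap: 0.0236
grasp_force: 50.0
```

The button bottomed out at 30 N and was held for 2.4 s. Now I'll retract and take the stylus back to the holder.

servo_tool(targets=[[[0,0,0.8,0,0],[0,0,1.8,0,0],[0,0,2.8,0,0],[-0.6,-1,3.2,0,0],[-1.2,-1.9,3.2,0,0],[-1.8,-2.8,3.2,0,0],[-2.4,-3.8,3.2,0,0],[-3,-4.7,3.2,0,0],[-3.6,-5.6,3.2,0,0],[-4.2,-6.6,3.2,0,0],[-4.8,-7.5,3.2,0,0],[-5.4,-8.5,3.2,0,0]]])

```text
time: 9.62
position: [0.4824, -0.0641, 0.1995]
eef_rot: [-1.492, -2.764, -0.001]
force: [1.1, 0.0, -1.0]
finger_gap: 0.0239
grasp_force: 50.0
```

servo_tool(targets=[[[-0.6,-0.9,0,0,0],[-1.2,-1.8,0,0,0],[-1.52,-2.33,0,0,0],[-1.52,-2.33,0,0,0],[-1.52,-2.33,0,0,0],[-1.52,-2.33,0,0,0],[-1.52,-2.33,0,0,0]]])

```text
time: 10.2
position: [0.4385, -0.1325, 0.1994]
eef_rot: [-1.491, -2.765, -0.0]
force: [-0.2, 0.2, -0.5]
finger_gap: 0.0237
grasp_force: 50.0
```

Run:
```python
from h import *
s=ctrl.sense();print(s["time"],s["position"],s["eef_rot"],s["force"],s["joint_positions"])
# stylus tip axis vs TCP from scene/side: dark/steel points below tcp
for n in("scene","side"):
    im,d,K,R,t=cam(n);P=cloud(d,K,R,t);p=s["position"]
    for z0,z1 in((-.06,-.045),(-.04,-.025),(-.02,-.005)):
        m=(d>0)&(np.hypot(P[...,0]-p[0],P[...,1]-p[1])<.022)&(P[...,2]-p[2]>z0)&(P[...,2]-p[2]<z1);q=P[m];print(n,z0,len(q),(q.mean(0)-p).round(4) if len(q) else 0)
```

```text
10.2 [ 0.43846967 -0.13250709  0.19941905] [-1.49110193e+00 -2.76497498e+00 -2.64529501e-04] [-0.19348189  0.15997579 -0.48455518] [ 0.05070646  0.07167146  0.1076059   2.08454845 -0.00948621  0.98592115
  0.74491807]
scene -0.06 18 [ 0.0008  0.0031 -0.0523]
scene -0.04 19 [ 0.0008  0.0034 -0.032 ]
scene -0.02 38 [ 0.0055  0.0078 -0.011 ]
side -0.06 10 [ 0.0008  0.0048 -0.0528]
side -0.04 11 [ 0.0014  0.0038 -0.0347]
side -0.02 32 [ 0.001   0.0097 -0.0115]
```

servo_tool(targets=[[[0,0,-0.8,0,0],[0,0,-1.6,0,0],[0,0,-1.9,0,0],[0,0,-2.2,0,0],[0,0,-2.6,0,0],[0,0,-3,0,0],[0,0,-3.4,0,0],[0,0,-3.7,0,0],[0,0,-3.92,0,0],[0,0,-3.92,0,0],[0,0,-3.92,0,0]]])

```text
time: 11.22
position: [0.4382, -0.1335, 0.082]
eef_rot: [-1.493, -2.764, 0.0]
force: [-0.2, -0.3, -0.7]
finger_gap: 0.0239
grasp_force: 50.0
```

servo_tool(targets=[[[0,0,0,0,0.2],[0,0,0,0,0.4],[0,0,0,0,0.7],[0,0,0,0,0.7],[0,0,0,0,0.7],[0,0,0,0,0.7],[0,0,0.5,0,0.7],[0,0,1.5,0,0.7],[0,0,2.5,-1,0.7],[0,0,3.7,-2,0.7],[0,0,4.5,-3,0.7],[0,0,4.5,-4,0.7]]])

```text
time: 12.22
position: [0.4401, -0.134, 0.2216]
eef_rot: [2.038, 2.383, 0.006]
force: [1.3, 0.8, 0.3]
finger_gap: 0.0659
grasp_force: 0.0
```

servo_tool(targets=[[[0.3,0.9,0,-1,0.8],[0.6,1.5,0,-1.54,0.8],[0.85,2.1,0,-1.54,0.8],[0.85,2.1,0,-1.54,0.8],[0.85,2.1,0,-1.54,0.8],[0.85,2.1,0,-1.54,0.8]]])

```text
time: 12.72
position: [0.4632, -0.071, 0.2168]
eef_rot: [-2.221, -2.221, 0.001]
force: [-0.1, 0.3, -0.6]
finger_gap: 0.0756
grasp_force: 0.0
```

```bash
cat > look.py <<'E'
from h import *
def circ(q):  # LSQ circle of given points (mm)
    A=np.c_[2*q,np.ones(len(q))];s=np.linalg.lstsq(A,(q**2).sum(1),rcond=None)[0];return s[:2],np.sqrt(s[2]+s[0]**2+s[1]**2)
def tops(names=("scene","side","wrist"),z=.05,xm=.6):
    for n in names:
        im,d,K,R,t=cam(n)
        if n=="wrist": cv2.imwrite("wl.png",im)
        P=cloud(d,K,R,t);zb=np.median(P[(d>0)&(abs(P[...,2])<.006)][:,2])
        m=(d>0)&(abs(P[...,2]-zb-z)<.004)&(P[...,0]<xm)&(P[...,0]>.3)&(abs(P[...,1])<.5)
        k,lab,st,ce=cv2.connectedComponentsWithStats(m.astype(np.uint8))
        for i in range(1,k):
            if st[i,4]>40:
                mm=(lab==i).astype(np.uint8);cn=max(cv2.findContours(mm,0,cv2.CHAIN_APPROX_NONE)[0],key=len)[:,0]
                c,r=circ(ray(cn,z+zb,K,R,t)[:,:2]*1000);print(n,c.round(1),round(r,1),st[i,4],im[lab==i].mean(0).round())
def stylus(n):
    im,d,K,R,t=cam(n);P=cloud(d,K,R,t);m=(d>0)&(np.hypot(P[...,0]-.4385,P[...,1]+.1334)<.025)&(P[...,2]>.1);q=P[m]
    if len(q): print("stylus",n,len(q),q[:,2].max(),q.mean(0))
E
python3 - <<'E'
from look import *
s=ctrl.sense();print(s["time"],s["position"],s["eef_rot"])
tops();stylus("wrist");stylus("scene")
E
```

```text
12.7167 [ 0.46317494 -0.07099397  0.2167637 ] [-2.22136014e+00 -2.22130964e+00  5.68922548e-04]
scene [ 487.6 -384.3] 27.6 90 [187. 190. 192.]
scene [ 437.9 -131.5] 39.1 68 [ 58.  80. 111.]
scene [465.5  14.5] 27.7 143 [115. 118. 119.]
scene [442.4 141.9] 27.8 165 [188. 186. 186.]
scene [540.5 105.1] 27.6 176 [ 64. 112. 188.]
side [ 484.5 -380.8] 24.7 60 [116. 116. 114.]
side [463.6  16. ] 27.1 138 [68. 70. 69.]
side [539.2 106.1] 26.6 143 [ 17.  65. 131.]
side [440.8 142.3] 27.0 156 [119. 119. 117.]
wrist [539.3  93.5] 19.5 1057 [ 24.  84. 148.]
wrist [464.7  12.2] 27.2 2030 [117. 116. 115.]
wrist [ 446.  -146.7] 54.3 115 [ 52.  84. 119.]
stylus wrist 1123 0.13267745489083937 [ 0.44062826 -0.12875346  0.12460588]
stylus scene 113 0.1352554762098701 [ 0.44321878 -0.12698127  0.12016653]
```

The stylus is home (top at 0.131). Spool B is at (0.4647,0.0122), so I'll grasp it now.

servo_tool(targets=[[[0.04,1,0,0,0.85],[0.04,2,0,0,0.85],[0.04,2.76,-0.6,0,0.85],[0.04,2.76,-1.8,0,0.85],[0.04,2.76,-3,0,0.85],[0.04,2.76,-4.2,0,0.85],[0.04,2.76,-5.2,0,0.85],[0.04,2.76,-6.2,0,0.85],[0.04,2.76,-6.7,0,0.85],[0.04,2.76,-7,0,0.85],[0.04,2.76,-7,0,0.85],[0.04,2.76,-7,0,0.6]]], force=40)

```text
time: 13.97
position: [0.4649, 0.0121, 0.0072]
eef_rot: [-2.222, -2.221, 0.0]
force: [0.2, -0.1, 0.0]
finger_gap: 0.0756
grasp_force: 0.0
```

servo_tool(targets=[[[0,0,0,0,0.5],[0,0,0,0,0.4],[0,0,0,0,0.4],[0,0,0,0,0.4],[0,0,0,0,0.4],[0,0,0,0,0.4]]])

```text
time: 14.47
position: [0.465, 0.0123, 0.0077]
eef_rot: [2.221, 2.221, 0.001]
force: [-2.6, -0.8, 11.3]
finger_gap: 0.0542
grasp_force: 39.9
```

servo_tool(targets=[[[0,0,0.5,0,0.4],[0,0,1.2,0,0.4],[0,0,2.2,0,0.4],[0,0,3.4,0,0.4],[0,0,4.4,0,0.4],[0,0,4.4,0,0.4],[0,0,4.4,0,0.4]]])

```text
time: 15.05
position: [0.4656, 0.0124, 0.1404]
eef_rot: [2.22, 2.22, 0.005]
force: [-0.0, 0.5, -3.9]
finger_gap: 0.0546
grasp_force: 39.9
```

Run:
```python
from look import *
s=ctrl.sense();p=s["position"];print(s["time"],p,s["force"],s["finger_gap"],s["grasp_force"])
o=[]
for n in("scene","side"):
    im,d,K,R,t=cam(n);q=K@(R@p+t);u,v=(q[:2]/q[2]).astype(int);o.append(cv2.resize(im[v-60:v+60,u-60:u+60],None,fx=3,fy=3))
    P=cloud(d,K,R,t);zb=np.median(P[(d>0)&(abs(P[...,2])<.006)][:,2])
    m=(d>0)&(abs(P[...,0]-p[0])<.022)&(abs(P[...,1]-p[1])<.035)&(abs(P[...,2]-zb-p[2]-.02)<.06);w=P[m]
    for z in np.arange(-.02,.07,.005):
        k=w[abs(w[:,2]-zb-p[2]-z)<.0025]
        if len(k)>3: print(n,z.round(3),len(k),((k.max(0)+k.min(0))/2-p)[:2].round(4),(k.max(0)-k.min(0))[:2].round(3))
cv2.imwrite("pics/B.png",np.hstack(o))
```

```text
15.05 [0.46559565 0.01242586 0.1404224 ] [-0.04051732  0.54233894 -3.91024433] 0.05456976658086526 39.85235945088789
scene -0.005 19 [0.0066 0.0217] [0.03  0.017]
scene 0.0 14 [0.0003 0.021 ] [0.04  0.011]
scene 0.005 43 [0.     0.0166] [0.042 0.027]
scene 0.01 20 [0.0034 0.0114] [0.03  0.019]
scene 0.015 21 [0.0046 0.0141] [0.031 0.021]
scene 0.02 19 [0.0039 0.0123] [0.028 0.016]
scene 0.025 14 [0.0053 0.0119] [0.024 0.015]
scene 0.03 15 [0.0012 0.0051] [0.037 0.041]
scene 0.035 27 [0.0031 0.006 ] [0.038 0.042]
scene 0.04 67 [-0.0009  0.0039] [0.041 0.049]
scene 0.045 26 [-0.0003  0.0014] [0.04  0.045]
side -0.01 8 [0.0002 0.0229] [0.037 0.008]
side -0.005 12 [-0.0009  0.0243] [0.04  0.009]
side 0.0 36 [0.0003 0.0113] [0.042 0.036]
side 0.005 33 [0.0007 0.0114] [0.041 0.041]
side 0.01 16 [-0.0005  0.0146] [0.037 0.016]
side 0.015 15 [-0.0002  0.0138] [0.037 0.017]
side 0.02 17 [-0.0015  0.0038] [0.034 0.037]
side 0.025 6 [0.0015 0.0018] [0.022 0.039]
side 0.03 25 [-0.001   0.0057] [0.039 0.043]
side 0.035 32 [0.0009 0.0016] [0.042 0.056]
side 0.04 90 [-0.0003  0.0015] [0.043 0.06 ]
side 0.045 23 [-0.0005  0.0082] [0.042 0.046]
```

View pics/B.png

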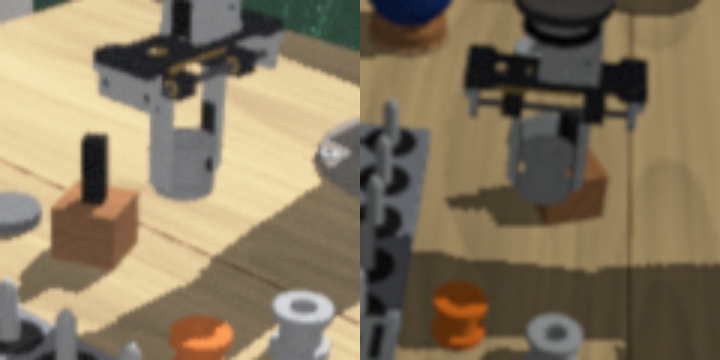

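The crops show spool B held level between the fingers, flanges roughly vertical. Next I'll locate the pins from their dark rings in the first wrist picture.

Run:
```python
from look import *
for f in("wrist0","w2"):
    z=np.load(f+".npz");im,d,K,R,t=[z[k] for k in("im","d","K","R","t")]
    P=cloud(d,K,R,t);g=im.max(2)
    plate=(abs(P[...,0]-.646)<.043)&(P[...,1]<.15)&(P[...,1]>-.215)&(abs(P[...,2]-.031)<.004)
    m=(plate&(g<48)).astype(np.uint8)
    print(f,"zplate",np.median(P[plate][:,2]))
    n,lab,st,ce=cv2.connectedComponentsWithStats(m)
    for i in range(1,n):
        if st[i,4]>300:
            c=cv2.convexHull(cv2.findContours((lab==i).astype(np.uint8),0,cv2.CHAIN_APPROX_NONE)[0][0])[:,0]
            q=ray(c,.0308,K,R,t)[:,:2]*1000;cc,r=circ(q);print("ring",cc.round(1),round(r,1),st[i,4],st[i,:4])
    for y in(.118,.043,-.032,-.107):  # pin tops by depth
        m=(abs(P[...,0]-.646)<.02)&(abs(P[...,1]-y)<.02)&(P[...,2]>.086)&(P[...,2]<.1);q=P[m]
        if len(q)>8: print("pin top",y,len(q),q.mean(0).round(4),((q.max(0)+q.min(0))/2).round(4),q[:,2].max().round(4))
```

```text
wrist0 zplate 0.031056007723940047
ring [645.8 115.5] 28.7 1610 [195  45  61  48]
ring [646.3  43.1] 30.5 2205 [198 106  59  60]
ring [665.2 -29.8] 13.0 330 [235 194  22  21]
pin top 0.118 227 [0.6461 0.1179 0.0892] [0.6456 0.1182 0.0896] 0.0932
pin top 0.043 191 [0.6471 0.0437 0.0891] [0.6473 0.0442 0.0895] 0.0929
pin top -0.032 160 [ 0.6478 -0.0304  0.0889] [ 0.647  -0.0311  0.0893] 0.0925
pin top -0.107 110 [ 0.6487 -0.1039  0.0889] [ 0.6489 -0.1046  0.0892] 0.0923
w2 zplate 0.03104006868365996
ring [646.2 116.1] 28.9 1288 [210 143  55  48]
ring [645.6  43.2] 29.5 1103 [176 193  53  42]
pin top 0.118 165 [0.6455 0.1193 0.0892] [0.6456 0.1187 0.0892] 0.0924
pin top 0.043 144 [0.6464 0.0452 0.089 ] [0.6466 0.0445 0.0894] 0.0927
```

servo_tool(targets=[[[1,-0.3,0,0,0.4],[2,-0.5,0,0,0.4],[3,-0.8,0,0,0.4],[4,-1,0,0,0.4],[5,-1.2,0,0,0.4],[5.8,-1.4,0,0,0.4],[6.09,-1.45,0,0,0.4],[6.09,-1.45,0,0,0.4],[6.09,-1.45,0,0,0.4],[6.09,-1.45,-0.8,0,0.4],[6.09,-1.45,-1,0,0.4],[6.09,-1.45,-1,0,0.4]]])

```text
time: 16.15
position: [0.6449, -0.0308, 0.1068]
eef_rot: [-2.219, -2.22, 0.005]
force: [-1.0, -0.2, -4.2]
finger_gap: 0.0543
grasp_force: 39.9
```

servo_tool(targets=[[[0,0,-0.15,0,0.4],[0,0,-0.3,0,0.4],[0,0,-0.45,0,0.4],[0,0,-0.6,0,0.4],[0,0,-0.75,0,0.4],[0,0,-0.75,0,0.4]]])

```text
time: 16.65
position: [0.6468, -0.0312, 0.0854]
eef_rot: [-2.221, -2.221, 0.001]
force: [-0.2, -0.5, -4.2]
finger_gap: 0.0548
grasp_force: 39.9
```

servo_tool(targets=[[[0,0,-0.2,0,0.4],[0,0,-0.4,0,0.4],[0,0,-0.6,0,0.4],[0,0,-0.8,0,0.4],[0,0,-1,0,0.4],[0,0,-1.2,0,0.4],[0,0,-1.4,0,0.4],[0,0,-1.55,0,0.4],[0,0,-1.55,0,0.4]]])

```text
time: 17.4
position: [0.6468, -0.0312, 0.0386]
eef_rot: [-2.221, -2.221, 0.002]
force: [-0.6, 0.1, -3.6]
finger_gap: 0.0543
grasp_force: 39.9
```

servo_tool(targets=[[[0,0,0,0,0.6],[0,0,0,0,0.8],[0,0,0,0,0.85],[0,0,0,0,0.85],[0,0,0,0,0.85],[0,0,0,0,0.85],[0,0,0.8,0,0.85],[0,0,2,0,0.85],[0,0,3.2,0,0.85],[-0.3,0.1,4.4,0,0.85],[-1,0.4,5.2,0,0.85],[-2,0.8,5.4,0,0.85]]])

```text
time: 18.4
position: [0.5897, -0.0077, 0.2061]
eef_rot: [2.22, 2.217, 0.007]
force: [1.0, 0.8, 0.4]
finger_gap: 0.0799
grasp_force: 0.0
```

servo_tool(targets=[[[-1,0.5,0,0,0.85],[-2,1,0,0,0.85],[-3,1.5,0,0,0.85],[-4,1.9,0,0,0.85],[-4.88,2.24,0,0,0.85],[-4.88,2.24,0,0,0.85],[-4.88,2.24,0,0,0.85],[-4.88,2.24,0,0,0.85]]])

```text
time: 19.07
position: [0.4416, 0.0599, 0.2023]
eef_rot: [2.221, 2.221, 0.001]
force: [0.0, 0.7, -0.4]
finger_gap: 0.0797
grasp_force: 0.0
```

Run:
```python
from look import *
s=ctrl.sense();print(s["time"],s["position"],s["finger_gap"])
tops();print("gauge");tops(("scene","side"),z=.08,xm=.7)
```

```text
19.0667 [0.44158615 0.05989824 0.20230933] 0.07970083288902573
scene [ 488.4 -383.6] 28.2 95 [185. 187. 189.]
scene [ 438.  -130.4] 38.4 64 [ 57.  80. 111.]
scene [442.4 141.8] 27.7 167 [186. 184. 183.]
scene [540. 105.] 27.2 174 [ 61. 109. 184.]
side [539.4 105.6] 26.7 146 [ 17.  64. 128.]
side [440.8 142.5] 26.9 153 [121. 121. 119.]
wrist [601.1 211.1] 4.3 46 [117. 117. 114.]
wrist [441.4 139.5] 27.1 2193 [183. 182. 180.]
wrist [539.5 103.5] 27.3 2069 [ 16. 105. 180.]
wrist [ 452.7 -146.2] 29.4 41 [ 51.  77. 102.]
gauge
scene [ 659.5 -439.2] 37.5 56 [84. 44. 29.]
scene [648.  -28.8] 27.9 175 [166. 166. 166.]
scene [652.5 463.5] 33.7 124 [134. 139. 145.]
scene [664.9 465.4] 34.1 109 [133. 138. 144.]
side [647.8 -27.5] 26.9 124 [109. 109. 106.]
side [658.8 464.3] 35.8 60 [105. 111. 116.]
```

B is seated at (0.6475,-0.031), top at 80 mm. Next is spool A at (0.4414,0.1395).

servo_tool(targets=[[[0,1,0,0,0.85],[0,2,0,0,0.85],[0,2.65,-0.6,0,0.85],[0,2.65,-1.8,0,0.85],[0,2.65,-3,0,0.85],[0,2.65,-4.2,0,0.85],[0,2.65,-5.2,0,0.85],[0,2.65,-6,0,0.85],[0,2.65,-6.4,0,0.85],[0,2.65,-6.5,0,0.85],[0,2.65,-6.5,0,0.85],[0,2.65,-6.5,0,0.6]]], force=40)

```text
time: 20.32
position: [0.4414, 0.1395, 0.0073]
eef_rot: [2.222, 2.221, 0.0]
force: [0.9, 0.2, 0.6]
finger_gap: 0.0761
grasp_force: 0.0
```

servo_tool(targets=[[[0,0,0,0,0.5],[0,0,0,0,0.4],[0,0,0,0,0.4],[0,0,0,0,0.4],[0,0,0,0,0.4],[0,0,0,0,0.4],[0,0,0,0,0.4]]])

```text
time: 20.9
position: [0.4414, 0.1396, 0.0077]
eef_rot: [2.221, 2.221, 0.002]
force: [-1.7, -1.6, 9.4]
finger_gap: 0.0559
grasp_force: 40.0
```

servo_tool(targets=[[[0,0,0.5,0,0.4],[0,0,1.2,0,0.4],[0,0,2.2,0,0.4],[0,0,3.4,0,0.4],[0,0,4.4,0,0.4],[0,0,4.4,0,0.4],[0,0,4.4,0,0.4]]])

```text
time: 21.48
position: [0.4418, 0.1398, 0.1404]
eef_rot: [2.221, 2.22, 0.005]
force: [-0.4, 0.0, -2.7]
finger_gap: 0.0559
grasp_force: 40.0
```

servo_tool(targets=[[[1,-0.1,0,0,0.4],[2,-0.2,0,0,0.4],[3,-0.3,0,0,0.4],[4,-0.4,0,0,0.4],[5,-0.5,0,0,0.4],[6,-0.6,0,0,0.4],[6.83,-0.7,0,0,0.4],[6.83,-0.7,0,0,0.4],[6.83,-0.7,0,0,0.4],[6.83,-0.7,-0.6,0,0.4],[6.83,-0.7,-1,0,0.4],[6.83,-0.7,-1,0,0.4]]])

```text
time: 22.48
position: [0.643, 0.1183, 0.1053]
eef_rot: [-2.219, -2.22, 0.007]
force: [-1.3, 0.1, -4.1]
finger_gap: 0.0557
grasp_force: 40.0
```

servo_tool(targets=[[[0,0,-0.15,0,0.4],[0,0,-0.3,0,0.4],[0,0,-0.45,0,0.4],[0,0,-0.6,0,0.4],[0,0,-0.75,0,0.4],[0,0,-0.75,0,0.4]]])

```text
time: 22.98
position: [0.6454, 0.1184, 0.0855]
eef_rot: [-2.221, -2.221, 0.001]
force: [0.7, 0.7, -2.8]
finger_gap: 0.056
grasp_force: 40.0
```

servo_tool(targets=[[[0,0,-0.2,0,0.4],[0,0,-0.4,0,0.4],[0,0,-0.6,0,0.4],[0,0,-0.8,0,0.4],[0,0,-1,0,0.4],[0,0,-1.2,0,0.4],[0,0,-1.4,0,0.4],[0,0,-1.55,0,0.4],[0,0,-1.55,0,0.4]]])

```text
time: 23.73
position: [0.6453, 0.1183, 0.0386]
eef_rot: [-2.221, -2.221, 0.002]
force: [-0.1, -0.4, -2.7]
finger_gap: 0.0558
grasp_force: 40.0
```

servo_tool(targets=[[[0,0,0,0,0.6],[0,0,0,0,0.8],[0,0,0,0,0.85],[0,0,0,0,0.85],[0,0,0,0,0.85],[0,0,0,0,0.85],[0,0,0.8,0,0.85],[0,0,2,0,0.85],[0,0,3.2,0,0.85],[0,0,4.4,0,0.85],[-0.2,-1,5.2,0,0.85],[-0.4,-2.2,5.4,0,0.85]]])

```text
time: 24.73
position: [0.6356, 0.0551, 0.2067]
eef_rot: [2.214, 2.225, 0.009]
force: [0.5, -0.8, -0.7]
finger_gap: 0.0799
grasp_force: 0.0
```

servo_tool(targets=[[[-0.3,-1.2,0,0,0.85],[-0.6,-2.4,0,0,0.85],[-1,-3.6,0,0,0.85],[-1.4,-4.8,0,0,0.85],[-1.8,-6,0,0,0.85],[-2.2,-7.2,0,0,0.85],[-2.6,-8.4,0,0,0.85],[-3,-9.6,0,0,0.85],[-3.4,-10.8,0,0,0.85],[-3.8,-12,0,0,0.85],[-4.2,-13.2,0,0,0.85],[-4.5,-14.4,0,0,0.85]]])

```text
time: 25.73
position: [0.4976, -0.3813, 0.2023]
eef_rot: [2.222, 2.221, 0.0]
force: [0.8, 0.4, 0.8]
finger_gap: 0.0795
grasp_force: 0.0
```

servo_tool(targets=[[[-0.2,-1,0,0,0.85],[-0.36,-2.2,0,0,0.85],[-0.36,-2.2,0,0,0.85],[-0.36,-2.2,0,0,0.85],[-0.36,-2.2,0,0,0.85],[-0.36,-2.2,0,0,0.85]]])

```text
time: 26.23
position: [0.4886, -0.4443, 0.2019]
eef_rot: [-2.22, -2.223, -0.001]
force: [-0.4, -0.1, 0.1]
finger_gap: 0.0797
grasp_force: 0.0
```

Run:
```python
from look import *
s=ctrl.sense();print(s["time"],s["position"],s["eef_rot"],s["finger_gap"])
tops();print("gauge");tops(("scene","side"),z=.08,xm=.7)
for n in("scene","side"): cv2.imwrite(f"pics/{n}2.png",cam(n)[0])
```

```text
26.2333 [ 0.48864603 -0.4443032   0.2018542 ] [-2.21965510e+00 -2.22275384e+00 -8.53627756e-04] 0.0796547097876411
scene [ 488.6 -383.1] 28.5 99 [185. 188. 190.]
scene [ 438.9 -129.3] 37.5 71 [ 58.  81. 112.]
scene [540.4 105.3] 27.5 176 [ 79. 141. 234.]
side [ 488.5 -381. ] 27.1 82 [114. 115. 114.]
side [539.3 105.9] 26.5 137 [ 22.  81. 164.]
wrist [ 488.4 -386.7] 27.1 2076 [151. 150. 149.]
gauge
scene [ 657.9 -443.2] 39.0 55 [79. 42. 28.]
scene [648.7 -28.8] 27.9 174 [115. 116. 117.]
scene [647.5 120.6] 27.3 213 [188. 186. 185.]
scene [651.8 463.6] 33.4 122 [136. 142. 148.]
scene [664.5 465.9] 34.2 111 [135. 140. 146.]
side [647.8 -28.3] 26.5 126 [67. 66. 65.]
side [646.7 122.5] 27.2 156 [118. 117. 115.]
```

View pics/side2.png

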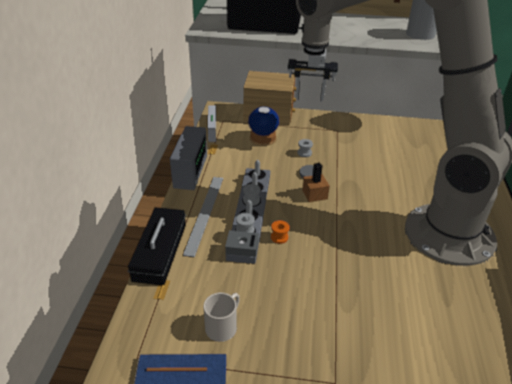

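The side view shows spool A on pin 1 at (245,222), with B on pin 3. C is the only spool left on the bench, at (305,147), and the disc and bowl are untouched. Now I'll grasp C at (0.4884,-0.3867).

servo_tool(targets=[[[0.01,1,0,0,0.85],[0.01,1.96,0,0,0.85],[0.01,1.96,-0.6,0,0.85],[0.01,1.96,-1.8,0,0.85],[0.01,1.96,-3,0,0.85],[0.01,1.96,-4.2,0,0.85],[0.01,1.96,-5.2,0,0.85],[0.01,1.96,-6,0,0.85],[0.01,1.96,-6.4,0,0.85],[0.01,1.96,-6.5,0,0.85],[0.01,1.96,-6.5,0,0.85],[0.01,1.96,-6.5,0,0.6]]], force=40)

```text
time: 27.58
position: [0.4891, -0.3873, 0.0082]
eef_rot: [2.221, 2.22, 0.0]
force: [-0.1, 0.3, -0.4]
finger_gap: 0.0764
grasp_force: 0.0
```

servo_tool(targets=[[[0,0,0,0,0.5],[0,0,0,0,0.4],[0,0,0,0,0.4],[0,0,0,0,0.4],[0,0,0,0,0.4],[0,0,0,0,0.4],[0,0,0,0,0.4]]])

```text
time: 28.17
position: [0.4887, -0.3871, 0.0079]
eef_rot: [2.221, 2.221, 0.0]
force: [-2.2, 1.5, 8.8]
finger_gap: 0.0559
grasp_force: 40.0
```

servo_tool(targets=[[[0,0,0.5,0,0.4],[0,0,1.2,0,0.4],[0,0,2.2,0,0.4],[0,0,3.4,0,0.4],[0,0,4.4,0,0.4],[0,0,4.4,0,0.4],[0,0,4.4,0,0.4]]])

```text
time: 28.75
position: [0.4892, -0.3872, 0.1408]
eef_rot: [2.219, 2.219, 0.002]
force: [0.1, 0.3, -2.7]
finger_gap: 0.0559
grasp_force: 40.0
```

servo_tool(targets=[[[0.5,0.9,0,0,0.4],[1.1,1.9,0,0,0.4],[1.8,2.8,0,0,0.4],[2.6,3.7,0,0,0.4],[3.4,4.6,0,0,0.4],[4.2,5.5,0,0,0.4],[4.9,6.3,0,0,0.4],[5.36,6.85,0,0,0.4],[5.36,6.85,0,0,0.4],[5.36,6.85,-0.4,0,0.4],[5.36,6.85,-1,0,0.4],[5.36,6.85,-1,0,0.4]]])

```text
time: 29.75
position: [0.646, -0.1819, 0.1041]
eef_rot: [-2.219, -2.217, 0.006]
force: [-1.8, -0.1, -3.6]
finger_gap: 0.0558
grasp_force: 40.0
```

servo_tool(targets=[[[0,0,-0.15,0,0.4],[0,0,-0.3,0,0.4],[0,0,-0.45,0,0.4],[0,0,-0.6,0,0.4],[0,0,-0.75,0,0.4],[0,0,-0.75,0,0.4]]])

```text
time: 30.25
position: [0.6487, -0.1812, 0.0855]
eef_rot: [-2.221, -2.221, 0.001]
force: [-0.3, -0.3, -2.3]
finger_gap: 0.0557
grasp_force: 40.0
```

servo_tool(targets=[[[0,0,-0.2,0,0.4],[0,0,-0.4,0,0.4],[0,0,-0.6,0,0.4],[0,0,-0.8,0,0.4],[0,0,-1,0,0.4],[0,0,-1.2,0,0.4],[0,0,-1.4,0,0.4],[0,0,-1.55,0,0.4],[0,0,-1.55,0,0.4]]])

```text
time: 31.0
position: [0.6486, -0.1811, 0.0386]
eef_rot: [-2.221, -2.221, 0.001]
force: [-1.5, -0.4, -2.7]
finger_gap: 0.0556
grasp_force: 40.0
```

servo_tool(targets=[[[0,0,0,0,0.6],[0,0,0,0,0.8],[0,0,0,0,0.85],[0,0,0,0,0.85],[0,0,0,0,0.85],[0,0,0,0,0.85],[0,0,0.8,0,0.85],[0,0,2,0,0.85],[0,0,3.2,0,0.85],[0,0,4.4,0,0.85],[-0.2,0,5.2,0,0.85],[-1,0,5.4,0,0.85]]])

```text
time: 32.0
position: [0.6228, -0.181, 0.2065]
eef_rot: [2.216, 2.219, 0.007]
force: [0.3, -0.4, 0.4]
finger_gap: 0.0799
grasp_force: 0.0
```

Run:
```python
from look import *
s=ctrl.sense();print(s["time"],s["position"],s["finger_gap"])
tops();print("gauge");tops(("scene","side"),z=.08,xm=.7)
im=cam("scene")[0];b=cam("side")[0]
cv2.imwrite("pics/after3.png",np.hstack([cv2.resize(im[90:330,90:450],None,fx=1.2,fy=1.2),cv2.resize(b[80:320,170:450],None,fx=1.2,fy=1.2)]))
```

```text
32.0 [ 0.62280494 -0.18103088  0.20650373] 0.07988700643761182
scene [ 439.7 -130.1] 36.7 67 [ 57.  80. 112.]
scene [540.5 105.1] 27.6 178 [ 74. 132. 221.]
side [539.1 106.4] 27.0 145 [ 20.  76. 155.]
wrist [ 452.7 -127.5] 29.1 261 [32. 53. 76.]
gauge
scene [ 658.1 -439.2] 36.5 56 [85. 44. 29.]
scene [ 650.2 -177.7] 25.2 133 [188. 189. 189.]
scene [648.5 -29.7] 27.5 171 [135. 136. 136.]
scene [647.6 120.6] 27.4 215 [188. 186. 185.]
scene [652.8 464. ] 33.8 125 [136. 141. 147.]
scene [664.4 465.5] 34.7 115 [134. 140. 145.]
side [ 649.8 -176.4] 26.8 99 [116. 117. 115.]
side [647.3 -27. ] 27.5 129 [78. 78. 76.]
side [645.  121.6] 26.2 151 [119. 118. 116.]
side [658.8 462.3] 34.0 58 [ 95. 101. 105.]
```

View pics/after3.png

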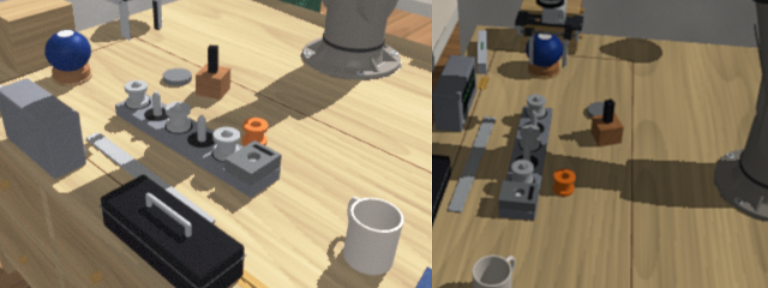

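The picture shows three spools seated on pins 1, 3 and 5, the stylus in its holder, and no other grey spool on the bench. I'll go back for the stylus and re-measure it first.

servo_tool(targets=[[[-1.2,-0.2,1,0,1],[-2.4,-0.4,1.1,0,1],[-3.6,-0.6,1.1,0,1],[-4.8,-0.63,1.1,0,1],[-6.04,-0.63,1.1,0,1],[-6.04,-0.63,1.1,0,1],[-6.04,-0.63,1.1,0,1],[-6.04,-0.63,1.1,0,1],[-6.04,-0.63,1.1,0,1]]])

```text
time: 33.1
position: [0.4391, -0.1999, 0.2346]
eef_rot: [-2.22, -2.222, 0.0]
force: [-0.2, -1.2, 1.1]
finger_gap: 0.0938
grasp_force: 0.0
```

Run:
```python
from h import *
s=ctrl.sense();print(s["time"],s["position"])
im,d,K,R,t=cam("wrist");P=cloud(d,K,R,t)
m=(d>0)&(abs(P[...,2]-.13)<.006)&(np.hypot(P[...,0]-.437,P[...,1]+.132)<.05)
q=P[m];print("handle",len(q),q.mean(0),cv2.minAreaRect(q[:,:2].astype(np.float32)*1000))
```

```text
33.1 [ 0.43911813 -0.19991435  0.23464315]
handle 848 [ 0.43971476 -0.13265814  0.13070195] ((439.6985778808594, -132.77108764648438), (23.925743103027344, 23.757251739501953), 33.25258255004883)
```

servo_tool(targets=[[[0.04,0.8,0,1.1,1],[0.04,1.6,0,2.2,1],[0.04,2.23,0,3.3,1],[0.04,2.23,0,4.4,1],[0.04,2.23,-0.5,5.54,1],[0.04,2.23,-1.4,5.54,1],[0.04,2.23,-2.4,5.54,1],[0.04,2.23,-3.4,5.54,1],[0.04,2.23,-4.4,5.54,1],[0.04,2.23,-5.11,5.54,1],[0.04,2.23,-5.11,5.54,0.6],[0.04,2.23,-5.11,5.54,0.2]]], force=50)

```text
time: 34.15
position: [0.4391, -0.1329, 0.0809]
eef_rot: [-1.491, -2.762, 0.002]
force: [0.6, -0.3, -0.0]
finger_gap: 0.0835
grasp_force: 0.0
```

servo_tool(targets=[[[0,0,0,0,0],[0,0,0,0,0],[0,0,0,0,0],[0,0,0,0,0],[0,0,0,0,0],[0,0,0,0,0],[0,0,0,0,0],[0,0,0,0,0],[0,0,0,0,0],[0,0,0,0,0],[0,0,0,0,0],[0,0,0,0,0]]])

```text
time: 35.15
position: [0.4391, -0.1332, 0.0816]
eef_rot: [-1.493, -2.764, 0.0]
force: [-0.4, -0.5, 0.6]
finger_gap: 0.0239
grasp_force: 50.0
```

servo_tool(targets=[[[0,0,0.8,0,0],[0,0,2,0,0],[0,0,3.2,0,0],[0.5,0.8,4,0,0],[1.1,1.7,4,0,0],[1.7,2.7,4,0,0],[2.3,3.6,4,0,0],[2.9,4.6,4,0,0],[3.5,5.5,4,0,0],[4.1,6.5,4,0,0],[4.7,7.4,4,0,0],[5.3,8.4,4,0,0]]])

```text
time: 36.15
position: [0.5988, 0.1198, 0.2013]
eef_rot: [-1.494, -2.763, 0.001]
force: [0.7, -0.7, -1.1]
finger_gap: 0.0237
grasp_force: 50.0
```

servo_tool(targets=[[[0.6,0.9,0,0,0],[1.2,1.8,0,0,0],[1.58,2.42,0,0,0],[1.58,2.42,0,0,0],[1.58,2.42,0,0,0],[1.58,2.42,0,0,0],[1.58,2.42,-0.8,0,0],[1.58,2.42,-1.6,0,0],[1.58,2.42,-2.2,0,0],[1.58,2.42,-2.2,0,0]]])

```text
time: 36.98
position: [0.6434, 0.1893, 0.1321]
eef_rot: [-1.493, -2.76, 0.007]
force: [-0.7, -1.2, -0.8]
finger_gap: 0.0236
grasp_force: 50.0
```

Run:
```python
from look import *
s=ctrl.sense();print(s["time"],s["position"],s["force"]);tops(("scene","side"),z=.08,xm=.7);tops(("scene","side"),z=.05)
```

```text
36.9833 [0.64342146 0.18932332 0.13209378] [-0.71108533 -1.24824419 -0.77511082]
scene [ 658.9 -441.5] 38.3 54 [86. 46. 32.]
scene [ 650.6 -177.1] 25.9 141 [186. 187. 188.]
scene [648.1 -29.2] 27.7 174 [189. 188. 188.]
scene [647.5 120.7] 27.5 217 [116. 116. 115.]
scene [651.6 463.6] 33.2 131 [137. 142. 148.]
scene [664.4 466. ] 34.5 102 [136. 141. 147.]
side [633.2 124.4] 16.9 41 [72. 72. 70.]
side [658.5 464.2] 35.5 58 [107. 114. 118.]
scene [ 437.8 -131.1] 38.3 70 [ 59.  83. 114.]
scene [530.2 116.4] 16.2 45 [ 61. 106. 177.]
side [539.8 106.3] 27.2 151 [ 14.  52. 103.]
```

servo_tool(targets=[[[0,0,-0.2,0,0],[0,0,-0.4,0,0],[0,0,-0.6,0,0],[0,0,-0.75,0,0],[0,0,-0.85,0,0],[0,0,-0.95,0,0],[0,0,-1,0,0],[0,0,-1.04,0,0],[0,0,-1.04,0,0],[0,0,-1.04,0,0],[0,0,-1.04,0,0]]])

```text
time: 38.1
position: [0.6459, 0.1914, 0.1067]
eef_rot: [1.493, 2.763, 0.001]
force: [-10.1, -4.4, 30.1]
finger_gap: 0.0236
grasp_force: 50.0
```

servo_tool(targets=[[[0,0,0,0,0],[0,0,0,0,0],[0,0,0,0,0],[0,0,0,0,0],[0,0,0,0,0],[0,0,0,0,0],[0,0,0,0,0],[0,0,0,0,0],[0,0,0,0,0],[0,0,0,0,0],[0,0,0,0,0],[0,0,0,0,0]]])

```text
time: 39.1
position: [0.6459, 0.1914, 0.1067]
eef_rot: [1.493, 2.763, 0.001]
force: [-10.3, -4.8, 29.8]
finger_gap: 0.0241
grasp_force: 50.0
```

servo_tool(targets=[[[0,0,0,0,0],[0,0,0,0,0],[0,0,0,0,0],[0,0,0,0,0],[0,0,0,0,0],[0,0,0,0,0],[0,0,0,0,0],[0,0,0,0,0],[0,0,0,0,0],[0,0,0,0,0],[0,0,0,0,0],[0,0,0,0,0]]])

```text
time: 40.1
position: [0.6459, 0.1915, 0.1067]
eef_rot: [1.493, 2.763, 0.001]
force: [-10.8, -3.9, 30.2]
finger_gap: 0.0236
grasp_force: 50.0
```

Run:
```python
from look import *
s=ctrl.sense();print(s["time"],s["position"],s["force"]);tops(("scene",),z=.08,xm=.7)
```

```text
40.1 [0.6458548  0.19146431 0.10672264] [-10.75973912  -3.93987799  30.20247859]
scene [ 661.3 -430.4] 29.9 56 [85. 44. 29.]
scene [ 650.7 -177.3] 25.9 140 [188. 188. 189.]
scene [648.4 -29.1] 27.8 176 [188. 188. 188.]
scene [647.6 120.7] 27.4 211 [114. 114. 114.]
scene [651.7 463.4] 33.2 125 [137. 143. 148.]
scene [665.3 466. ] 33.8 114 [137. 142. 148.]
```

The second press was held for more than 2 s with all spools seated. Now I'll return the stylus.

servo_tool(targets=[[[0,0,0.8,0,0],[0,0,1.8,0,0],[0,0,2.8,0,0],[-0.6,-1,3.2,0,0],[-1.2,-1.9,3.2,0,0],[-1.8,-2.8,3.2,0,0],[-2.4,-3.8,3.2,0,0],[-3,-4.7,3.2,0,0],[-3.6,-5.6,3.2,0,0],[-4.2,-6.6,3.2,0,0],[-4.8,-7.5,3.2,0,0],[-5.4,-8.5,3.2,0,0]]])

```text
time: 41.15
position: [0.4825, -0.0644, 0.2003]
eef_rot: [1.493, 2.764, 0.0]
force: [0.3, -0.1, -0.3]
finger_gap: 0.0239
grasp_force: 50.0
```

servo_tool(targets=[[[-0.6,-0.9,0,0,0],[-1.2,-1.8,0,0,0],[-1.48,-2.32,0,0,0],[-1.48,-2.32,0,0,0],[-1.48,-2.32,0,0,0],[-1.48,-2.32,0,0,0],[-1.48,-2.32,0,0,0],[-1.48,-2.32,0,0,0]]])

```text
time: 41.82
position: [0.4396, -0.1323, 0.2002]
eef_rot: [-1.491, -2.765, 0.0]
force: [0.8, 0.3, -1.0]
finger_gap: 0.0236
grasp_force: 50.0
```

servo_tool(targets=[[[0,0,-0.8,0,0],[0,0,-1.6,0,0],[0,0,-1.9,0,0],[0,0,-2.2,0,0],[0,0,-2.6,0,0],[0,0,-3,0,0],[0,0,-3.4,0,0],[0,0,-3.7,0,0],[0,0,-3.92,0,0],[0,0,-3.92,0,0],[0,0,-3.92,0,0]]])

```text
time: 42.73
position: [0.4393, -0.1331, 0.0829]
eef_rot: [-1.493, -2.764, 0.0]
force: [0.3, -0.2, -0.5]
finger_gap: 0.0239
grasp_force: 50.0
```

servo_tool(targets=[[[0,0,0,0,0.2],[0,0,0,0,0.4],[0,0,0,0,0.8],[0,0,0,0,0.8],[0,0,0,0,0.8],[0,0,0,0,0.8],[0,0,0,0,0.8],[0,0,0.5,0,0.8],[0,0,1.5,0,0.8],[0,0,2.5,0,0.8],[0,0,3.7,0,0.8],[0,0,4.9,0,0.8]]])

```text
time: 43.73
position: [0.4385, -0.1332, 0.2313]
eef_rot: [-1.493, -2.763, 0.0]
force: [0.3, 0.2, -0.2]
finger_gap: 0.0754
grasp_force: 0.0
```

servo_tool(targets=[[[0,-0.5,0.2,-1.1,0.8],[0,-1,0.2,-2.2,0.8],[0,-1.5,0.2,-3.3,0.8],[0,-2,0.2,-4.4,0.8],[0,-2.2,0.2,-5.54,0.8],[0,-2.2,0.2,-5.54,0.8],[0,-2.2,0.2,-5.54,0.8],[0,-2.2,0.2,-5.54,0.8],[0,-2.2,0.2,-5.54,0.8],[0,-2.2,0.2,-5.54,0.8]]])

```text
time: 44.57
position: [0.4392, -0.1987, 0.2358]
eef_rot: [-2.218, -2.224, -0.0]
force: [-0.5, -0.5, -0.8]
finger_gap: 0.0751
grasp_force: 0.0
```

Run:
```python
from look import *
s=ctrl.sense();print(s["time"],s["position"],s["finger_gap"],s["qd"].round(3),s["force"])
im,d,K,R,t=cam("wrist");P=cloud(d,K,R,t)
m=(d>0)&(abs(P[...,2]-.13)<.01)&(np.hypot(P[...,0]-.437,P[...,1]+.132)<.05)
q=P[m];print("handle",len(q),q.mean(0),cv2.minAreaRect(q[:,:2].astype(np.float32)*1000))
tops(("scene","side"),z=.08,xm=.7)
im=cam("scene")[0];b=cam("side")[0]
cv2.imwrite("pics/final.png",np.hstack([cv2.resize(im[90:330,90:450],None,fx=1.2,fy=1.2),cv2.resize(b[80:320,170:450],None,fx=1.2,fy=1.2)]))
```

```text
44.5667 [ 0.43924347 -0.19868068  0.23579102] 0.07514000757840524 [ 0.002  0.002  0.002  0.     0.001  0.001 -0.008] [-0.48590104 -0.47687428 -0.76158456]
handle 840 [ 0.44107223 -0.13203247  0.13065222] ((441.1024475097656, -132.20489501953125), (24.01321792602539, 23.924869537353516), 33.5931396484375)
scene [ 658.9 -440.6] 37.3 54 [84. 44. 29.]
scene [ 651.1 -177.3] 26.0 139 [124. 127. 128.]
scene [648.2 -28.9] 27.8 172 [153. 153. 153.]
scene [644.7 123.2] 27.8 219 [156. 155. 154.]
scene [651.9 463.2] 33.5 125 [136. 142. 147.]
scene [664.8 465.9] 34.5 117 [134. 139. 145.]
side [ 648.8 -177.2] 25.7 101 [71. 73. 72.]
side [646.6 -28.2] 26.2 123 [95. 94. 92.]
side [643.5 123.8] 27.0 152 [99. 99. 97.]
side [659. 463.] 34.7 61 [102. 108. 113.]
```

View pics/final.png

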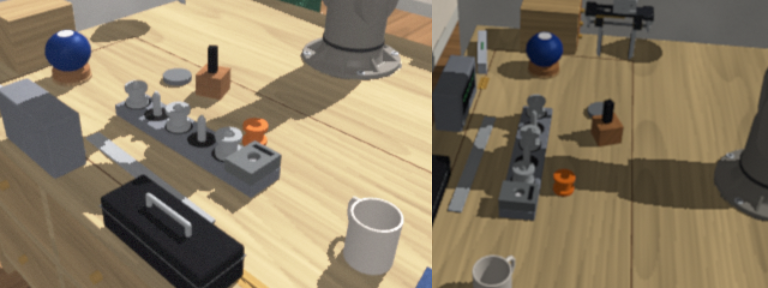

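The left view shows all spools on their pins and the stylus home, but there's an odd bright patch near (175,108), and spool A has shifted about 3 mm on its pin. I'll check both closer.

Run:
```python
from look import *
im,d,K,R,t=cam("scene");b,d2,K2,R2,t2=cam("side")
cv2.imwrite("pics/final2.png",np.hstack([cv2.resize(im[140:260,170:340],None,fx=3,fy=3),cv2.resize(b[150:270,215:285],None,fx=3,fy=3)]))
for n,(D,k,r,tt) in dict(scene=(d,K,R,t),side=(d2,K2,R2,t2)).items():
    P=cloud(D,k,r,tt);zb=np.median(P[(D>0)&(abs(P[...,2])<.006)][:,2])
    for y in(.1225,-.028,-.177):
        m=(D>0)&(np.hypot(P[...,0]-.647,P[...,1]-y)<.026)&(abs(P[...,2]-zb-.08)<.006);q=P[m];c=np.linalg.lstsq(np.c_[q[:,:2]-q[:,:2].mean(0),np.ones(len(q))],q[:,2]-zb,rcond=None)[0];print(n,y,len(q),"slope",c[:2].round(3),"z",c[2].round(4))
tops(("scene",),z=.08,xm=.7)
```

```text
scene 0.1225 196 slope [-0.033 -0.025] z 0.0796
scene -0.028 159 slope [-0.025 -0.064] z 0.0795
scene -0.177 122 slope [-0.009 -0.036] z 0.0796
side 0.1225 135 slope [-0.021 -0.024] z 0.08
side -0.028 111 slope [-0.004 -0.001] z 0.08
side -0.177 95 slope [-0.006 -0.001] z 0.0799
scene [ 659.5 -439.4] 37.0 63 [85. 45. 30.]
scene [ 651.  -177.4] 25.5 135 [124. 127. 128.]
scene [648.2 -29.2] 27.7 171 [153. 153. 153.]
scene [644.3 122.9] 27.4 217 [156. 155. 154.]
scene [652.2 463.3] 33.6 120 [135. 140. 146.]
scene [664.8 465.8] 34.5 120 [135. 140. 146.]
```

View pics/final2.png

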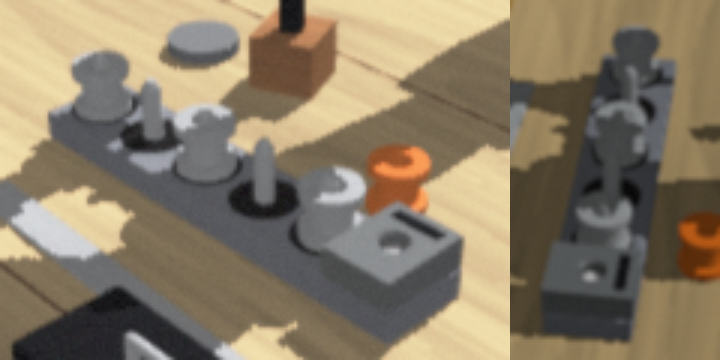

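The bright patch is only sunlight. All three spools are upright and fully down, with tops at 80 mm; A moved within its hole clearance, about 3 mm against the 6 mm limit. Handing in.

```bash
python3 -c "
from station import ctrl
print(ctrl.sign_off())"
```

```text
the job is handed in; nothing more can be done
None
```

I zeroed the gauge, put the three spools I found on pins 1, 3 and 5, stored the reading with a second press and returned the stylus to its holder; the job is handed in at about 45 s, but sign-off returned no verdict.

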